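# Clamp an ingot mould with its draw latch

## Robot

A 6-joint arm with a two-finger parallel gripper is mounted at the origin on a cart in front of the work surface, level with it; the furniture and walls round the work are solid. World frame = base frame: x ahead of the robot, y to its left, z up, the work surface at z = 0. Lengths are in m, angles in rad, forces in N, time in s.
With the tool pointing down it reaches from about 0.325 to 0.9 m from the base axis. Payload 3.5 kg.
Tool frame: the origin (TCP) lies midway between the tips of the shut fingers; the grasp point (between the pads) lies 19 mm behind it; z points along the fingers, y is the direction in which the jaws open and shut (so a half turn about z gives the same grasp; the last joint's range is limited). The gripper opens to 85 mm and grips with 20 to 120 N. Pads are 22 mm wide; open, the fingers measure 114 mm over their backs; the gripper's body (76 mm by 85 mm) begins 54 mm behind the grasp point. The pads swing forward as they close: fully open they stand 13 mm farther back than shut.
Start: joints at [-1.359, 0.276, -0.026, 1.268, 0, 1.467], TCP at [0.194, -0.594, 0.231] pointing down, gripper open.
Joint ranges: [-3.12, 3.12], [-0.85, 1.88], [-1.08, 1.24], [-1.95, 2.15], [-1.57, 1.53], [-3.14, 3.14]. Speed limits (rad/s): [2.57, 2.57, 3.14, 3.14, 3.14, 3.14].

## Interface

Orientations are given as [roll, pitch, yaw] about the fixed x, y, z axes, in that order (R = Rz(yaw) Ry(pitch) Rx(roll)).
In Python, from workcell import bot gives the robot as it stands. The module is installed in compiled form; this text tells all that it offers.
- The arm moves only by the tool drive_tool, never from a script. Its argument "targets" is a list that holds one entry, the list of rows, each a list of 4 numbers: the shift along the tool's x, y, z in mm, then the turn about the tool's z in rad. A call has exactly 5 rows; each row shifts and turns the commanded pose from where the row before left it, along the tool's axes as they then stand; what a row does not reach is not made up. A row lasts 1/8 s, in which the tool goes at most 62.5 mm and 10.7 degrees, less where a joint would pass 70% of its speed; a pose out of reach is approached as far as the arm can. A call with a gripper value outside its range is refused whole. "gripper" is the closure, from -1 (fully open) to 1 (shut), set as the call begins (left out, the last holds). The fingers move at their own pace and stop on an object; the grip force is fixed at half the most. Time passes only in rows, so rows that do not move let the fingers close, or fill a call up. It gives the time, the measured TCP pose, the force and the opening at its end, in the units of the state.
- bot.observe(): the state, without advancing time (a new reading comes with each control period).
- bot.grab_frame(name): name is "scene" or "top"; returns a dict with "pixels" (420x560x3 uint8, red, green, blue), "depth" (420x560 float32, m along the optical axis (not along the pixel's ray), 0 where there is no reading), "vfov" (degrees; the focal length in pixels is half the picture's height over the tangent of half this angle, whatever the lens; pixels are square), "cx", "cy" (the principal point, pixels), "k1" (the pictures are not rectified: a ray, as slopes to the right and down, at radius r is drawn at 1 + k1 r^2 times it, then the intrinsics apply), "R" (3x3) and "t" (3): a world point X has camera coordinates R X + t. Camera axes: x right, y down, z forward; pixel columns grow to the right and rows downward; lengths in m; the calibration is good to about 2 mm. A picture is of the moment at which its call begins.
- bot.job_done(): hands the job in, once; it reports no verdict.
The state is a dict: "time": time; "joint_positions": joint angles; "qd": joint speeds; "tau": joint torques, N m; "tool_pos": TCP position; "tool_rot": TCP orientation; "contact_force": force on the tool from outside, world axes, zero at the start; "ft_torque": the same for the moment, N m; "gripper_width": opening from 0.0 (shut) to 1.0 (fully open).
Only numpy, scipy, OpenCV 4.12 (cv2) and the standard library are available. Lean on these libraries where they do the work, as an engineer would, in place of code of your own. Each camera call takes 0.05 s, during which the arm holds its last target.

## Task

Get the two-part ingot mould ready for pouring: swing the latch's wire loop over and hook its bar under the lip of the keeper while the lever still stands up, then push the lever over and down past centre, all the way home, so that the loop clamps the halves shut. Be gentle: no hard pressing of the loop on the keeper, no slamming or leaning on the lever, and leave the loose things beside the mould where they are.

Things in the scene. Friction and masses are not known exactly. Their poses are not given: they have to be found in the camera images.
- mould: Two-part dark steel ingot mould, fixed to the bench on a dark wood board 232x108x10 mm. Origin: bench level under the lever's pivot; x points from fixed to moving half, y across, z up. Halves 84 mm wide, flat tops 50 mm above the bench. Fixed half x -94 to +18 mm; moving half 86 mm long, slides along x (4.5 N friction), starts 3 to 9 mm apart. A bright steel draw latch sits on the tops at y = 0.
- pivot (a point): Lever axis, parallel to the mould's y, at mould x = 0, y = 0, 68 mm above the bench (18 mm above the tops).
- lever (a joint): Lever angle, rad: 0 = home, level, pointing along mould -x, on a solid stop; 1.57 upright; 2.0 leaning to the keeper (limit). Starts 1.45 to 1.70. The pivot is a little stiff (0.06 N m): the lever stays where left; once past dead centre (0.05 to 0.15 rad) it may or may not snap down by itself. Drawing the clamp shut takes up to about 10 N near the lever's end.
- lever_tip (a point): Middle of the lever's free end, 68 mm from the pivot. The lever is a flat steel bar 18 mm wide and 6 mm thick, 24 mm wide and 7 mm thick over the last 20 mm.
- loop: U-shaped loop of 5 mm round wire, 42 mm wide outside, 32 inside, side wires 72 mm long. Starts standing up round the lever. Origin: its pivot on the lever, 22 mm from the lever axis: with the lever at angle a, at mould x = -22 cos(a-0.10), z = 68 + 22 sin(a-0.10) mm. x along the wires to the bar, y along the bar. Stiff pivot (0.015 N m): stays as left, turns with the lever unless the bar is caught.
- loop_bar (a point): Middle of the loop's cross bar (centre of the 5 mm wire), 72 mm from the loop's pivot.
- moving_half: Moving half of the mould with the keeper hook on top (20 mm wide, passes inside the loop). Axes as the mould's; origin at the middle of its inner (parting) face, 12 mm above the bench, at mould x = 18 mm + the halves' gap. The hook's height is set by a screw: all of it sits up to 2.5 mm higher or lower than the nominal height, which no reading shows, so feel for it.
- brass_ingot: Loose cast brass bar, 48 x 9 x 8 mm, on the bench; leave alone. Origin at its underside.
- flux_cup: Loose small dark cup, 28 mm across, 17 mm high; leave alone. Origin at its underside.
- pliers: Loose grey pliers, 132 x 63 x 10 mm, lying flat; leave alone. Origin at the underside.
- keeper_seat (a point): Where the seated bar's centre lies at the hook's nominal height: 68 mm above the bench, mould x = 54 mm + gap. Round it: post x -9.5 to -2.5 mm; lip over x -2.5 to +4.2, underside z +4, top +8; level ledge from the post to x +27, top z -3. To hook, set the bar on the ledge beyond the lip, draw it to the post. Sprung (27 N preload, 9 N/mm): clamped, the hook is drawn 2 to 4 mm to -x, pull 50 to 65 N.

How it is judged:
By the outcome, as a careful person would: the job done as asked, in the order asked, and still so for the second after the job is handed in, with the robot touching nothing.
It also fails if it takes over 67 s, if anything falls off the work surface, if the arm or the gripper's body presses on something with over 40 N, if the wrist force passes 120 N, or if a joint passes its speed limit or range.

## Working session

There is one attempt and no reset: what is moved stays moved. The work goes in short steps, Python scripts to look and compute and a tool call to move; the robot and the scene stay as the last step left them, time stands still between calls to the robot, and variables do not carry over. Pictures are saved under pics/ and viewed, and the job is handed in when it is done.

Besides the shell and the picture viewer there is one more tool, called after "Call:" as a command line: name --argument value ..., lists and objects as JSON in quotes. drive_tool: Moves the arm, as the interface text tells. Its arguments: {"type":"object","properties":{"targets":{"type":"array"},"gripper":{"type":"number"}},"required":["targets"]}

```bash
mkdir -p pics; cat > h.py <<'E'
import numpy as np, cv2, pickle
from workcell import bot
def grab(name, fn):
    f=bot.grab_frame(name); pickle.dump(f,open(fn+'.pkl','wb'))
    cv2.imwrite('pics/'+fn+'.png', cv2.cvtColor(f['pixels'],cv2.COLOR_RGB2BGR)); return f
def K(f):
    h=f['pixels'].shape[0]; fl=h/2/np.tan(np.radians(f['vfov'])/2); return fl
def ray(f,u,v):
    fl=K(f); d=np.array([(u-f['cx'])/fl,(v-f['cy'])/fl]); p=d.copy()
    for _ in range(30): p=d/(1+f['k1']*(p@p))
    R=np.array(f['R']);t=np.array(f['t']); return -R.T@t, R.T@np.array([p[0],p[1],1.])
def onz(f,u,v,z):
    c,d=ray(f,u,v); return c+d*(z-c[2])/d[2]
def dep(f,u,v):
    c,d=ray(f,u,v); return c+d*f['depth'][int(round(v)),int(round(u))]
def proj(f,X):
    p=np.array(f['R'])@np.array(X)+np.array(f['t']); s=p[:2]/p[2]; s=s*(1+f['k1']*(s@s)); return s*K(f)+[f['cx'],f['cy']]
def inter(f1,p1,f2,p2):
    c1,d1=ray(f1,*p1);c2,d2=ray(f2,*p2)
    a=np.linalg.lstsq(np.stack([d1,-d2],1),c2-c1,rcond=None)[0]
    x,y=c1+a[0]*d1,c2+a[1]*d2; return (x+y)/2, np.linalg.norm(x-y)
E
python3 - <<'E'
from h import *
s=bot.observe(); print(s)
for n in('scene','top'):
    f=grab(n,n+'0'); print(n,f['vfov'],f['cx'],f['cy'],f['k1'],-np.array(f['R']).T@f['t'],f['R'])
E
```

```text
{'time': 0.0, 'joint_positions': array([-1.35941866e+00,  2.77155884e-01, -2.78955682e-02,  1.26800723e+00,
        1.76260109e-05,  1.46743244e+00]), 'qd': array([ 0.00047277, -0.00052511,  0.00018895,  0.00071222,  0.00136619,
        0.00041181]), 'tau': array([ 2.04352982e-03, -4.45519567e+01,  2.95196807e+01,  1.64067041e-02,
        9.09315759e-05,  2.21881393e-06]), 'tool_pos': array([ 0.19333269, -0.59351905,  0.23013858]), 'tool_rot': array([-3.13934419e+00, -2.50961770e-04,  3.14741247e-01]), 'contact_force': array([-0.48887507,  0.94443683, -1.25176634]), 'ft_torque': array([-0.0513462 ,  0.04664035, -0.03582697]), 'gripper_width': 0.9990537982028612}
scene 43.36359066950852 285.11135266228587 211.12316936994412 0.06163225157324899 [-0.16080206 -0.55809682  0.51839916] [[ 0.52293409 -0.85233943  0.00757877]
 [-0.43536564 -0.27473196 -0.85730923]
 [ 0.73280059  0.44501668 -0.51474601]]
top 54.28826554138443 275.69873967284497 209.04263858973079 -0.10596126735805851 [ 0.26292077 -0.16670574  0.90250402] [[-0.00266994 -0.99999254  0.00279086]
 [-0.97630127  0.00200272 -0.2164066 ]
 [ 0.2163994  -0.00330251 -0.97629934]]
```

View pics/scene0.png

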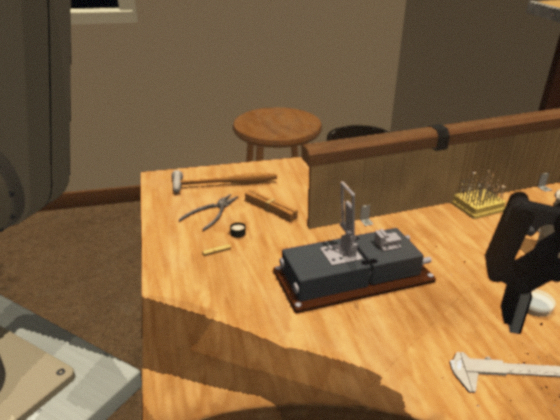

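View pics/top0.png

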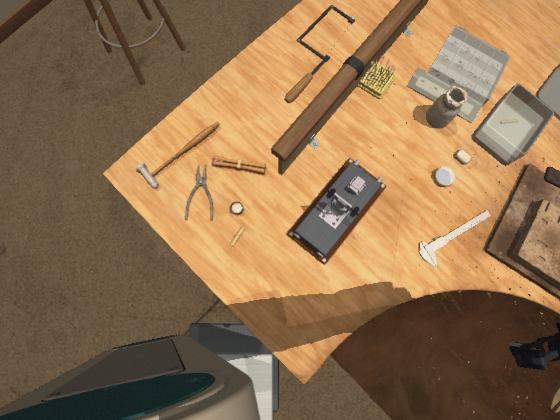

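The scene view shows the mould at about (350,262) with the lever and loop standing at (347,215) and the keeper at (388,240). A wooden fence stands behind it. In the top view the mould is a diagonal rectangle at about (337,210), with the keeper at (357,184). I'll zoom in on both.

```bash
python3 - <<'E'
from h import *
a=cv2.imread('pics/scene0.png')[165:315,260:450]; b=cv2.imread('pics/top0.png')[145:275,270:400]
cv2.imwrite('pics/z1.png',cv2.resize(a,None,fx=4,fy=4,interpolation=cv2.INTER_CUBIC))
cv2.imwrite('pics/z2.png',cv2.resize(b,None,fx=4.5,fy=4.5,interpolation=cv2.INTER_CUBIC))
E
```

```text
(no output)
```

View pics/z1.png

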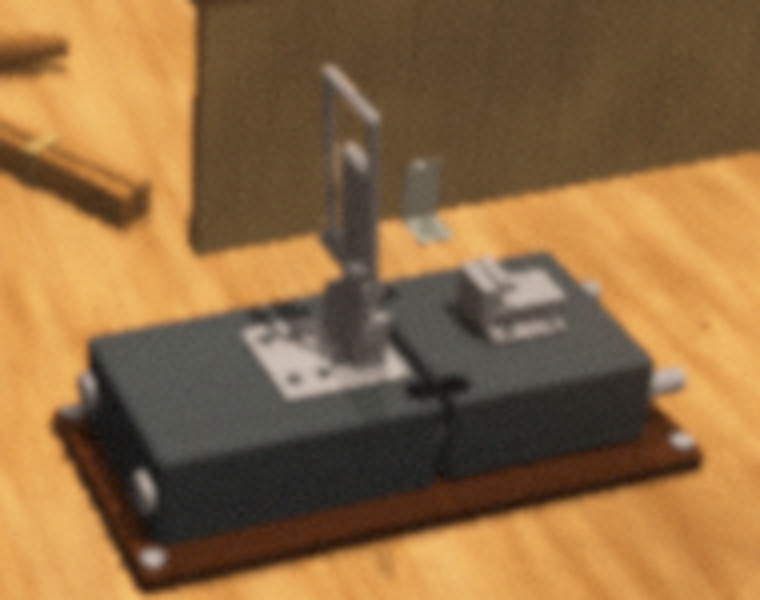

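View pics/z2.png

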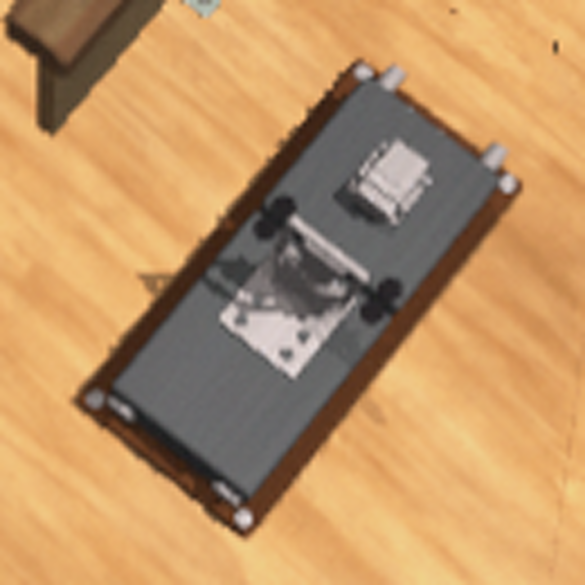

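```bash
cat > m.py <<'E'
from h import *
T=pickle.load(open('top0.pkl','rb'));S=pickle.load(open('scene0.pkl','rb'))
zt=lambda x,y:(270+(x+.5)/4.5-.5,145+(y+.5)/4.5-.5)
zs=lambda x,y:(260+(x+.5)/4-.5,165+(y+.5)/4-.5)
E
python3 - <<'E'
from m import *
b=[onz(T,*zt(*p),.010)*1000 for p in [(78,402),(245,537),(520,186),(360,60)]]
print('board top',np.round(b,1)); d=lambda a,c:np.linalg.norm(a-c)
print(d(b[0],b[1]),d(b[1],b[2]),d(b[2],b[3]),d(b[3],b[0]))
yaw=lambda a,c:np.arctan2(*(c-a)[:2][::-1])
print('yaw',yaw(b[1],b[2]),yaw(b[0],b[3]),yaw(b[1],b[0])-np.pi/2,yaw(b[2],b[3])-np.pi/2,np.mean(b,0))
s=[onz(S,*zs(*p),.010)*1000 for p in [(55,415),(148,590),(702,462)]]
print('board scene',np.round(s,1),d(s[0],s[1]),d(s[1],s[2]),yaw(s[1],s[2]),yaw(s[1],s[0])-np.pi/2)
h=[onz(S,*zs(*p),.050)*1000 for p in [(90,342),(163,464),(652,368),(552,255)]]
print('halves scene',np.round(h,1),d(h[0],h[1]),d(h[1],h[2]),d(h[2],h[3]),d(h[0],h[3]),yaw(h[1],h[2]),yaw(h[0],h[3]))
h=[onz(T,*zt(*p),.050)*1000 for p in [(110,388),(247,497),(505,185),(370,80)]]
print('halves top',np.round(h,1),d(h[0],h[1]),d(h[1],h[2]),d(h[2],h[3]),d(h[0],h[3]),yaw(h[1],h[2]),yaw(h[0],h[3]))
for nm,pt,ps in [('barL',(292,222),(328,70)),('barR',(370,277),(378,118))]:
    x,e=inter(T,zt(*pt),S,zs(*ps)); print(nm,x*1000,e*1000)
E
```

```text
board top [[ 404.5 -194.4   10. ]
 [ 338.2 -274.6   10. ]
 [ 514.2 -419.5   10. ]
 [ 581.2 -340.7   10. ]]
104.08390481398351 227.97107647343978 103.47047617625398 229.4631818092122
yaw -0.6888617159537429 -0.6915927700440626 -0.6905276420148027 -0.7049505316373813 [ 459.52965212 -307.28702437   10.        ]
board scene [[ 403.  -194.9   10. ]
 [ 334.8 -277.7   10. ]
 [ 510.5 -420.6   10. ]] 107.24352881091512 226.52504933062292 -0.6830558893931317 -0.6892362362888718
halves scene [[ 404.5 -210.    50. ]
 [ 355.  -271.1   50. ]
 [ 503.1 -397.9   50. ]
 [ 557.5 -337.3   50. ]] 78.63436604943502 194.9346501463314 81.38521872197607 198.9757318873593 -0.7079452495825446 -0.6941011740107124
halves top [[ 404.7 -208.2   50. ]
 [ 353.3 -271.2   50. ]
 [ 503.4 -400.8   50. ]
 [ 556.7 -337.3   50. ]] 81.3054649505882 198.34560930290957 82.84989025458182 199.40978789884733 -0.7125739144152767 -0.7047138052764618
barL [ 454.93220293 -278.75803881  164.72986987] 0.47596137256999005
barR [ 431.11141608 -309.84772788  165.62177998] 1.0927350644996132
```

```bash
cat >> m.py <<'E'
YAW=-0.698; O=np.array([451.4,-300.4,0.])
ex=np.array([np.cos(YAW),np.sin(YAW),0]);ey=np.array([-np.sin(YAW),np.cos(YAW),0])
def tom(X): X=np.asarray(X)*1. ; return np.stack([(X-O)@ex,(X-O)@ey,X[...,2]],-1)
def tow(m): m=np.asarray(m)*1.; return O+m[...,:1]*ex+m[...,1:2]*ey+np.array([0,0,1])*m[...,2:]
def cloud(f):
    fl=K(f);vv,uu=np.indices(f['depth'].shape);d=np.stack([(uu-f['cx'])/fl,(vv-f['cy'])/fl],-1).reshape(-1,2)
    p=d.copy()
    for _ in range(30): p=d/(1+f['k1']*(p**2).sum(1,keepdims=True))
    z=f['depth'].reshape(-1,1);c=np.hstack([p,np.ones_like(z)])*z
    X=(c-np.array(f['t']))@np.array(f['R'])*1000
    k=z[:,0]>0; return tom(X[k]), f['pixels'].reshape(-1,3)[k]
E
python3 - <<'E'
from m import *
for n,f in(('S',S),('T',T)):
    P,c=cloud(f)
    m=(abs(P[:,0])<40)&(abs(P[:,1])<28)&(P[:,2]>60)
    Q=P[m]; Q=Q[np.argsort(-Q[:,2])]; print(n,len(Q)); print(np.round(Q[::max(1,len(Q)//45)],1).tolist())
    m=(P[:,0]>35)&(P[:,0]<110)&(abs(P[:,1])<20)&(P[:,2]>54)&(P[:,2]<90)
    Q=P[m]; Q=Q[np.argsort(Q[:,0])];print('keeper',len(Q)); print(np.round(Q[::max(1,len(Q)//40)],1).tolist())
    m=(P[:,0]>-80)&(P[:,0]<95)&(abs(P[:,1])<35)&(abs(P[:,1])>27)&(P[:,2]>40)&(P[:,2]<56); print('top z',np.median(P[m],0))
E
```

```text
S 786
[[-9.6, -19.0, 165.0], [-11.1, 4.3, 164.2], [-9.5, 11.3, 163.6], [-10.4, -4.7, 162.4], [-8.9, -18.4, 159.9], [-11.5, -18.2, 155.4], [-11.3, 19.2, 150.0], [-9.6, -19.0, 145.9], [-9.1, -18.8, 140.8], [-4.6, 7.3, 137.0], [-6.7, 20.0, 135.4], [-6.7, -8.0, 134.2], [-9.7, 20.2, 132.5], [-7.2, 11.0, 130.4], [-8.9, -17.3, 128.4], [-5.8, -17.7, 126.4], [-9.2, 16.3, 124.4], [-6.6, 7.5, 122.1], [-6.9, -0.6, 120.0], [-5.9, -9.2, 118.0], [-5.5, -5.2, 115.6], [-7.9, -17.8, 113.4], [-7.7, 17.7, 111.3], [-3.8, 18.7, 108.2], [-6.1, 16.9, 106.2], [-3.1, 19.6, 104.0], [-5.5, 6.6, 101.7], [-3.7, -4.1, 99.1], [-4.4, -19.8, 96.8], [-3.4, 13.8, 95.2], [-3.4, -4.2, 93.8], [-6.7, 6.1, 93.4], [-6.2, -17.7, 92.4], [-8.5, -12.3, 91.2], [-6.7, -19.2, 90.0], [-3.3, -19.0, 87.4], [-3.5, 7.2, 77.9], [-3.5, 3.1, 75.0], [-0.3, -15.1, 73.6], [-3.5, 17.6, 73.1], [-4.4, 4.4, 72.5], [-1.3, -14.1, 71.4], [-5.3, 9.2, 69.7], [4.0, -13.6, 68.1], [-2.6, -14.3, 66.4], [4.8, -12.8, 63.8], [4.7, -13.5, 60.6]]
keeper 330
[[46.1, 6.4, 60.8], [46.9, 0.7, 73.6], [47.4, -0.9, 61.6], [47.5, -5.2, 71.7], [47.6, 1.4, 71.1], [47.8,
[... 2051 characters left out ...]
.9], [53.6, -4.9, 74.3], [54.7, 1.0, 73.4], [55.2, -3.6, 74.9], [56.0, -5.2, 76.3], [56.7, 8.3, 74.8], [57.7, 12.5, 54.7], [58.4, 6.7, 73.7], [59.0, -3.8, 72.8], [59.8, 5.0, 73.6], [64.1, 11.9, 54.4], [65.4, 9.7, 63.8], [66.2, -11.2, 54.0], [66.8, 2.1, 61.5], [68.3, 3.4, 62.5], [68.8, -7.3, 61.6], [69.5, 7.7, 65.0], [70.9, -10.2, 54.8], [71.5, -7.6, 63.0], [72.8, 1.4, 62.7], [73.7, 7.5, 62.2], [73.9, -6.2, 61.1], [74.8, -7.9, 62.5], [75.6, 12.4, 54.1], [76.2, 10.7, 56.5], [76.9, -3.5, 62.8], [78.2, -0.5, 60.4], [78.5, 8.5, 62.7], [80.2, -6.8, 61.5], [80.6, 6.9, 60.8], [81.5, 2.2, 61.2], [82.3, -2.5, 61.6], [83.4, -7.2, 61.4], [85.3, -8.8, 60.1]]
top z [  4.91479048 -27.04776933  49.64875337]
```

```bash
cat > w.py <<'E'
from m import *
def where():
    s=bot.observe(); p=tom(s['tool_pos']*1000); F=s['contact_force']
    print('t',round(s['time'],2),'mould',np.round(p,1),'yaw',round(s['tool_rot'][2],4),'F m',np.round([F@ex,F@ey,F[2]],1),'w',round(s['gripper_width'],3),'q',np.round(s['joint_positions'],2))
    return s
E
python3 - <<'E'
from w import *
s=where()
P,c=cloud(S)
for p in [(195,250),(195,5)]: print('fence',tom(dep(S,*zs(*p))*1000))
m=(P[:,1]>56)&(P[:,1]<300)&(P[:,2]>20)&(abs(P[:,0])<250); Q=P[m]; print(Q.min(0),Q.max(0)); 
for a in range(-250,250,50):
    k=Q[(Q[:,0]>=a)&(Q[:,0]<a+50)]
    if len(k): print(a,k[:,1].min(),np.percentile(k[:,2],98))
from scipy.spatial.transform import Rotation as Ro
R0=Ro.from_euler('xyz',s['tool_rot']).as_matrix()
tgt=tow(np.array([-60.,0,150]))
d=tgt-s['tool_pos']*1000; print('in tool axes',R0.T@d,'turn',s['tool_rot'][2]-YAW, np.degrees(s['tool_rot'][2]-YAW))
E
```

```text
t 0.1 mould [  -9.3 -390.4  230.3] yaw 0.3148 F m [-1.   1.  -0.4] w 1.0 q [-1.36  0.28 -0.03  1.27  0.    1.47]
fence [ -6.30701666 153.80489363   4.52195419]
fence [-14.68200581 142.65346974 133.24842149]
[-89.41855965 134.79790035  20.00090322] [249.92775429 289.0646771  166.25807675]
-100 218.0390140430538 22.821738625963235
-50 135.5355502724728 162.41658021385732
0 135.11343545266914 162.53210583037367
50 134.79790035117648 164.06485766433482
100 138.41242632796107 163.65113762301803
150 139.42683271284395 163.46631608261086
200 137.34318356359668 164.81165252741093
in tool axes [ 304.3422522  -249.60669943   80.84353531] turn 1.012842840655185 58.031620079583455
```

Call:
drive_tool --targets '[[[38,-31,0,0],[38,-31,0,0],[38,-31,0,0],[38,-31,0,0],[38,-31,0,0]]]' --gripper 1

```text
time: 0.72
tool_pos: [0.3266, -0.3864, 0.2309]
tool_rot: [-3.141, 0.0, 0.315]
contact_force: [-0.4, -0.3, -0.2]
gripper_width: 0.0
```

Call:
drive_tool --targets '[[[38,-31,0,0],[38,-31,0,0],[38,-32,0,0],[0,0,0,-0.18],[0,0,0,-0.18]]]'

```text
time: 1.35
tool_pos: [0.4056, -0.2622, 0.2309]
tool_rot: [-3.141, 0.0, 0.683]
contact_force: [0.3, -0.6, 0.6]
gripper_width: -0.001
```

Call:
drive_tool --targets '[[[0,0,0,-0.18],[0,0,0,-0.18],[0,0,0,-0.18],[0,0,0,-0.18],[0,0,0,-0.18]]]'

```text
time: 1.98
tool_pos: [0.4051, -0.2631, 0.2308]
tool_rot: [-3.141, -0.001, 1.581]
contact_force: [-0.1, -0.7, 0.1]
gripper_width: -0.001
```

Call:
drive_tool --targets '[[[0,0,0,-0.18],[0,0,0,-0.18],[0,0,0,-0.18],[0,0,0,-0.18],[0,0,0,-0.149]]]'

```text
time: 2.6
tool_pos: [0.4051, -0.2631, 0.2308]
tool_rot: [-3.142, -0.001, 2.449]
contact_force: [0.6, 0.2, -0.3]
gripper_width: -0.0
```

```bash
python3 - <<'E'
from w import *
where(); grab('scene','s1'); grab('top','t1')
E
```

```text
t 2.6 mould [-59.5  -1.2 230.8] yaw 2.4489 F m [ 0.3  0.5 -0.3] w -0.0 q [-0.71  0.02 -0.32  1.22 -0.   -0.02]
```

```bash
cat > v.py <<'E'
import sys
from w import *
def crop(n):
    where()
    f=grab('scene','s'+n);g=grab('top','t'+n)
    a=cv2.imread(f'pics/s{n}.png')[130:300,260:450]; b=cv2.imread(f'pics/t{n}.png')[130:280,260:410]
    a=cv2.resize(a,None,fx=2.2,fy=2.2*600/680*1.2 if 0 else 2.2,interpolation=cv2.INTER_CUBIC); b=cv2.resize(b,(a.shape[0],a.shape[0]),interpolation=cv2.INTER_CUBIC)
    cv2.imwrite(f'pics/c{n}.png',np.hstack([a,b]))
if __name__=='__main__': crop(sys.argv[1])
E
python3 v.py 2
```

```text
t 2.7 mould [-59.4  -1.2 230.8] yaw 2.4436 F m [ 0.1 -0.8 -0.2] w 0.0 q [-0.71  0.02 -0.32  1.22 -0.   -0.01]
```

View pics/c2.png

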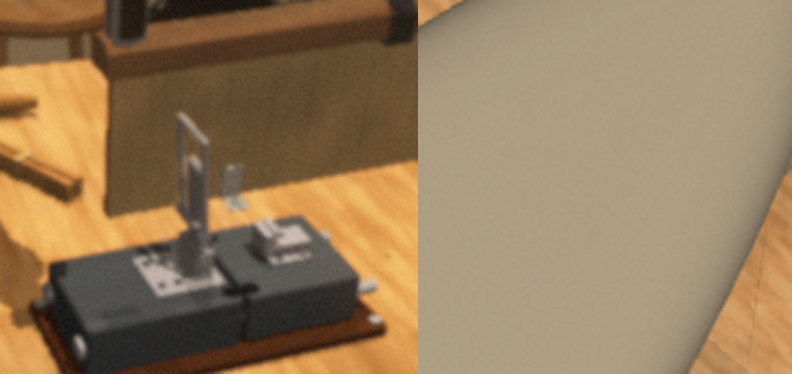

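Call:
drive_tool --targets '[[[0,1,35,0],[0,0,35,0],[0,0,35,0],[-13,0,0,0],[-13,0,0,0]]]'

```text
time: 3.42
tool_pos: [0.4277, -0.2808, 0.1276]
tool_rot: [3.142, 0.002, 2.443]
contact_force: [-0.6, 0.1, -0.1]
gripper_width: -0.001
```

Call:
drive_tool --targets '[[[-3,0,0,0],[-3,0,0,0],[-3,0,0,0],[-3,0,0,0],[-3,0,0,0]]]'

```text
time: 4.05
tool_pos: [0.4375, -0.2889, 0.1263]
tool_rot: [-3.142, -0.0, 2.444]
contact_force: [-0.3, 0.9, 0.4]
gripper_width: 0.004
```

```bash
python3 v.py 3
```

```text
t 4.05 mould [-18.   -0.2 126.3] yaw 2.4437 F m [-0.8  0.5  0.4] w 0.004 q [-0.71  0.18 -0.38  1.01 -0.   -0.01]
```

View pics/c3.png

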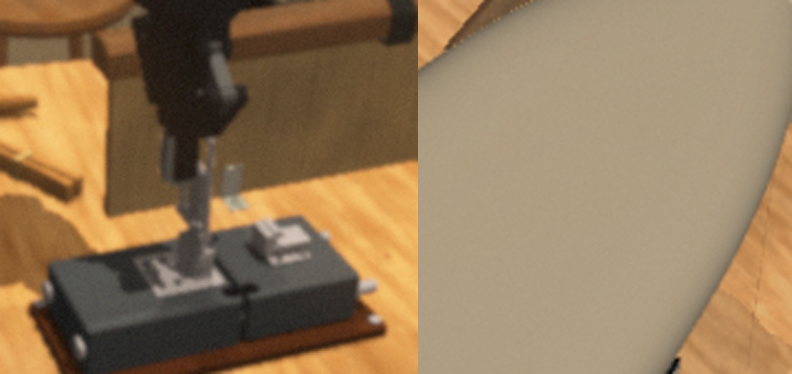

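Call:
drive_tool --targets '[[[-3,0,0,0],[-3,0,0,0],[-2,0,0,0],[-2,0,0,0],[-2,0,0,0]]]'

```text
time: 4.78
tool_pos: [0.4467, -0.2966, 0.1262]
tool_rot: [3.141, -0.0, 2.444]
contact_force: [-0.1, 0.4, -0.4]
gripper_width: -0.003
```

```bash
python3 v.py 4
```

```text
t 4.78 mould [-6.000e+00 -1.000e-01  1.262e+02] yaw 2.4439 F m [-0.3  0.3 -0.4] w -0.003 q [-0.71  0.2  -0.36  1.01  0.   -0.01]
```

View pics/c4.png

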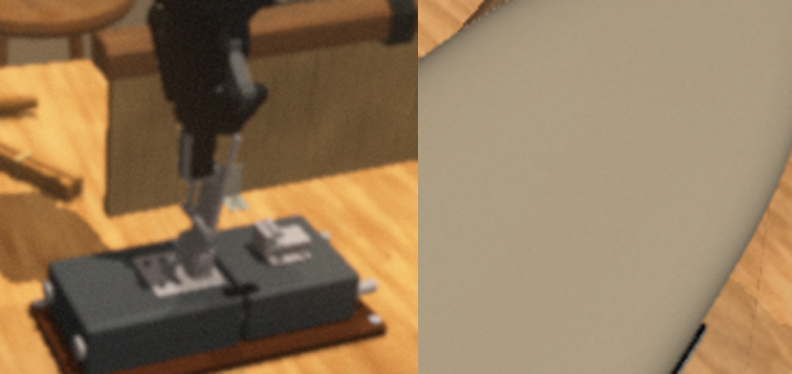

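Call:
drive_tool --targets '[[[-2,0,0,0],[-2,0,0,0],[0,0,0,0],[0,0,0,0],[6,0,0,0]]]'

```text
time: 5.5
tool_pos: [0.4457, -0.2959, 0.1266]
tool_rot: [-3.142, 0.001, 2.444]
contact_force: [-0.1, -0.1, 1.1]
gripper_width: -0.002
```

Call:
drive_tool --targets '[[[15,0,0,0],[15,0,-10,0],[0,0,-20,0],[0,0,-30,0],[0,0,0,0]]]'

```text
time: 6.12
tool_pos: [0.4233, -0.277, 0.1896]
tool_rot: [-3.142, 0.006, 2.444]
contact_force: [-0.5, 0.1, 0.8]
gripper_width: -0.0
```

```bash
python3 v.py 5
```

```text
t 6.12 mould [-3.650e+01 -1.000e-01  1.896e+02] yaw 2.4439 F m [-0.4 -0.2  0.8] w -0.0 q [-0.71  0.09 -0.34  1.13  0.   -0.01]
```

View pics/c5.png

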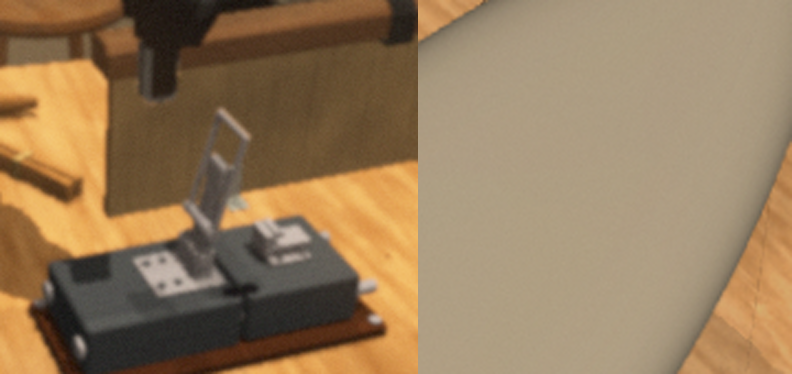

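```bash
cat > lv.py <<'E'
import sys
from w import *
def meas(n):
    P,c=cloud(pickle.load(open(f's{n}.pkl','rb')))
    k=(P[:,0]>-70)&(P[:,0]<100)&(abs(P[:,1])<9)&(P[:,2]>90)&(P[:,2]<150); Q=P[k]
    # lever: distance from pivot <70
    r=np.hypot(Q[:,0],Q[:,2]-68); L=Q[(r>32)&(r<69)]; an=np.arctan2(L[:,2]-68,-L[:,0]); r=np.hypot(L[:,0],L[:,2]-68)
    a=np.median(an); print('face angle',a,'n',len(L),'tip r',r.max(), 'seen face offset 3.2mm -> a ~',a+np.median(3.2/r),'or',a-np.median(3.2/r))
    k=(P[:,0]>-70)&(P[:,0]<110)&(abs(P[:,1])<24)&(P[:,2]>58); Q=P[k]
    r=np.hypot(Q[:,0],Q[:,2]-68); B=Q[(r>74)&(r<105)]
    if len(B): print('beyond lever',len(B),'bar-ish farthest',np.round(B[np.argsort(-np.hypot(B[:,0],B[:,2]-68))][:40:4],1).tolist())
if __name__=='__main__': meas(sys.argv[1])
E
python3 lv.py 5; python3 lv.py 0 2>/dev/null || (cp scene0.pkl s0.pkl; python3 lv.py 0)
```

```text
face angle 1.7098892148598466 n 209 tip r 68.96852664111854 seen face offset 3.2mm -> a ~ 1.772548968488248 or 1.647229461231445
beyond lever 209 bar-ish farthest [[17.6, -3.8, 163.6], [17.8, 19.3, 163.2], [18.2, -5.9, 163.0], [18.1, 16.6, 162.9], [18.6, 10.9, 162.4], [17.4, -7.7, 162.5], [19.0, 14.9, 162.0], [16.2, -16.4, 162.4], [17.3, 21.6, 162.2], [17.8, -3.7, 161.9]]
face angle 1.4490518768805316 n 138 tip r 68.95588988423629 seen face offset 3.2mm -> a ~ 1.5092338975488448 or 1.3888698562122184
beyond lever 189 bar-ish farthest [[-9.6, -19.0, 165.0], [-10.1, -0.2, 164.8], [-10.8, -11.8, 164.6], [-11.4, 10.5, 164.3], [-12.3, 5.0, 164.0], [-10.8, 1.4, 164.0], [-12.6, -12.6, 163.7], [-8.5, 10.1, 164.0], [-11.8, 2.7, 163.5], [-9.6, -19.2, 163.6]]
```

Call:
drive_tool --targets '[[[-12,0,18,0],[-12,0,18,0],[-10,0,0,0],[-5,0,0,0],[-3,0,0,0]]]'

```text
time: 6.85
tool_pos: [0.455, -0.3037, 0.1506]
tool_rot: [-3.142, 0.0, 2.444]
contact_force: [0.6, -0.2, -0.1]
gripper_width: 0.0
```

Call:
drive_tool --targets '[[[-4,0,1,0],[-5,0,2,0],[-5,0,2,0],[-5,0,3,0],[-5,0,3,0]]]'

```text
time: 7.48
tool_pos: [0.473, -0.3187, 0.139]
tool_rot: [3.142, -0.0, 2.444]
contact_force: [-0.0, 0.3, 0.8]
gripper_width: 0.0
```

Call:
drive_tool --targets '[[[-5,0,3,0],[-4,0,4,0],[-3,0,4,0],[-3,0,4,0],[0,0,0,0]]]'

```text
time: 8.1
tool_pos: [0.4842, -0.3281, 0.1238]
tool_rot: [3.142, -0.001, 2.444]
contact_force: [0.4, 0.1, 0.0]
gripper_width: -0.003
```

```bash
python3 v.py 6; python3 lv.py 6
```

```text
t 8.1 mould [ 42.9  -0.2 123.8] yaw 2.4438 F m [0.2 0.3 0. ] w -0.003 q [-0.71  0.28 -0.25  1.03  0.   -0.01]
face angle 1.7116292299740639 n 214 tip r 68.97820295592047 seen face offset 3.2mm -> a ~ 1.772442823134835 or 1.6508156368132927
beyond lever 468 bar-ish farthest [[30.7, -14.0, 168.3], [29.7, -9.9, 168.0], [47.7, -13.1, 160.3], [46.2, -12.9, 160.4], [35.5, -11.4, 164.6], [30.4, 3.5, 165.9], [36.0, -14.0, 162.7], [30.9, 13.6, 164.0], [29.2, 7.1, 164.2], [35.2, -12.6, 162.1]]
```

View pics/c6.png

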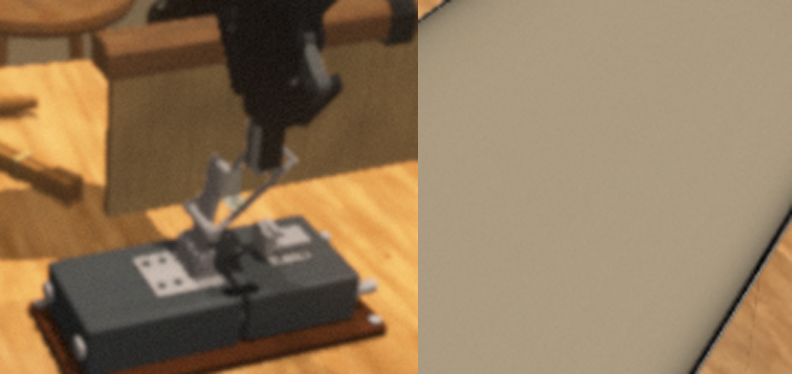

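Call:
drive_tool --targets '[[[-3,0,2,0],[-3,0,2,0],[4,0,-6,0],[0,0,-25,0],[-18,0,0,0]]]'

```text
time: 8.82
tool_pos: [0.5008, -0.3419, 0.1545]
tool_rot: [-3.142, 0.005, 2.444]
contact_force: [-0.2, -0.4, -0.7]
gripper_width: -0.002
```

```bash
python3 v.py 7
```

```text
t 8.82 mould [ 6.450e+01 -1.000e-01  1.545e+02] yaw 2.4439 F m [ 0.1 -0.5 -0.7] w -0.002 q [-0.71  0.29 -0.18  1.1   0.   -0.01]
```

View pics/c7.png

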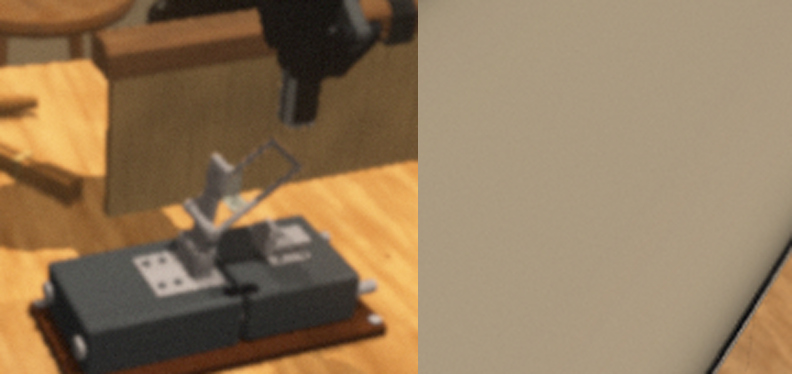

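```bash
cat > bar.py <<'E'
import sys
from w import *
P,c=cloud(pickle.load(open(f's{sys.argv[1]}.pkl','rb')))
k=(P[:,0]>25)&(P[:,0]<110)&(abs(P[:,1])<24)&(P[:,2]>70)&(P[:,2]<float(sys.argv[2])); Q=P[k]
rr=np.hypot(Q[:,0]-2.2,Q[:,2]-90); B=Q[(rr>67)&(rr<78)]; print(len(B),np.round(np.median(B,0),1),np.round(B[::max(1,len(B)//12)],1).tolist())
E
python3 bar.py 7 148
```

```text
81 [ 5.880e+01 -1.000e-01  1.331e+02] [[59.5, 21.7, 133.4], [58.2, 16.4, 134.7], [58.1, 15.9, 133.3], [58.5, 16.2, 131.3], [59.4, 11.7, 131.9], [58.8, 4.9, 133.9], [60.4, 1.6, 133.8], [61.9, -1.7, 133.6], [58.1, -3.2, 131.7], [58.5, -8.3, 132.8], [58.1, -14.5, 134.6], [61.4, -14.9, 132.6], [61.7, -17.4, 132.2], [58.2, -15.7, 128.5]]
```

Call:
drive_tool --targets '[[[-3,0,14,0],[-2,0,7,0],[-2,0,7,0],[-2,0,7,0],[-2,0,7,0]]]'

```text
time: 9.55
tool_pos: [0.508, -0.3481, 0.1087]
tool_rot: [3.142, -0.0, 2.444]
contact_force: [0.5, -0.2, 0.2]
gripper_width: 0.002
```

Call:
drive_tool --targets '[[[-1,0,8,0],[0,0,8,0],[0,0,8,0],[0,0,6,0],[0,0,3,0]]]'

```text
time: 10.18
tool_pos: [0.5086, -0.3485, 0.0758]
tool_rot: [3.142, -0.001, 2.444]
contact_force: [-0.3, -1.2, -0.3]
gripper_width: 0.001
```

```bash
python3 v.py 8
```

```text
t 10.18 mould [74.7 -0.1 75.8] yaw 2.4438 F m [ 0.5 -1.1 -0.3] w 0.001 q [-0.71  0.38 -0.23  0.96  0.   -0.01]
```

View pics/c8.png

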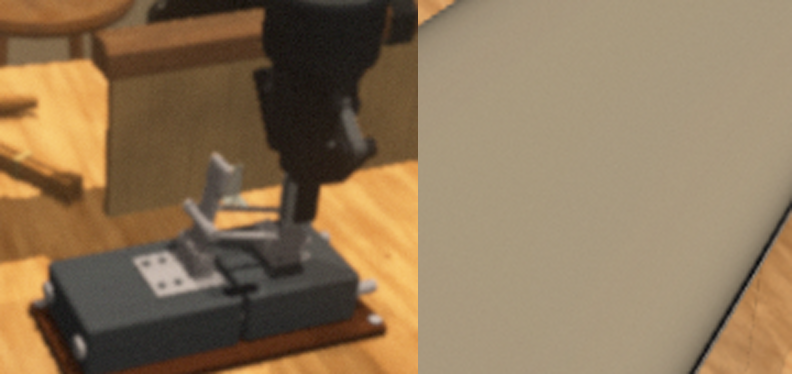

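Call:
drive_tool --targets '[[[-1,0,1.5,0],[-1,0,1,0],[0,0,1,0],[0,0,1,0],[0,0,0,0]]]'

```text
time: 10.9
tool_pos: [0.5102, -0.35, 0.0717]
tool_rot: [3.142, -0.0, 2.444]
contact_force: [-0.2, 0.3, -0.5]
gripper_width: 0.0
```

Call:
drive_tool --targets '[[[0,0,1,0],[0,0,0.5,0],[0,0,0.5,0],[0,0,0,0],[0,0,0,0]]]'

```text
time: 11.52
tool_pos: [0.5103, -0.35, 0.0698]
tool_rot: [3.142, 0.0, 2.444]
contact_force: [-0.4, -0.0, 0.5]
gripper_width: -0.001
```

Call:
drive_tool --targets '[[[0,0,0.5,0],[0,0,0.5,0],[0,0,0.5,0],[0,0,0,0],[0,0,0,0]]]'

```text
time: 12.15
tool_pos: [0.5103, -0.35, 0.0684]
tool_rot: [3.142, 0.0, 2.444]
contact_force: [-0.8, 0.5, 0.8]
gripper_width: -0.0
```

Call:
drive_tool --targets '[[[0,0,0.4,0],[0,0,0.4,0],[0,0,0.4,0],[0,0,0,0],[0,0,0,0]]]'

```text
time: 12.78
tool_pos: [0.5104, -0.3501, 0.068]
tool_rot: [-3.142, 0.0, 2.444]
contact_force: [-2.4, 1.7, 7.1]
gripper_width: 0.003
```

```bash
python3 v.py 9
```

```text
t 12.78 mould [77.1 -0.1 68. ] yaw 2.4439 F m [-2.9 -0.3  7.1] w 0.003 q [-0.71  0.39 -0.23  0.95 -0.   -0.01]
```

View pics/c9.png

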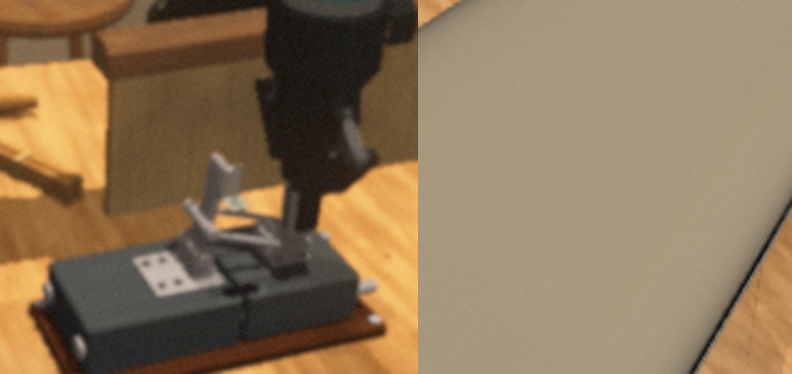

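Call:
drive_tool --targets '[[[0,0,-8,0],[0,0,-12,0],[-10,0,0,0],[-8,0,0,0],[0,0,0,0]]]'

```text
time: 13.5
tool_pos: [0.5247, -0.3622, 0.0868]
tool_rot: [3.142, 0.0, 2.444]
contact_force: [-0.0, 0.1, -0.4]
gripper_width: 0.001
```

Call:
drive_tool --targets '[[[0,0,0,0],[0,0,0,0],[0,0,0,0],[0,0,0,0],[0,0,0,0]]]' --gripper 0.34

```text
time: 14.12
tool_pos: [0.5241, -0.3616, 0.0872]
tool_rot: [3.142, 0.0, 2.444]
contact_force: [0.5, 0.1, 0.3]
gripper_width: 0.332
```

```bash
python3 v.py 10; python3 lv.py 10
```

```text
t 14.12 mould [95.  -0.1 87.2] yaw 2.4438 F m [0.3 0.4 0.3] w 0.332 q [-0.71  0.4  -0.17  1.    0.   -0.01]
face angle 1.7187853753389073 n 205 tip r 68.89628978421432 seen face offset 3.2mm -> a ~ 1.7813853322187128 or 1.6561854184591018
beyond lever 432 bar-ish farthest [[101.6, 14.7, 94.5], [92.9, 13.9, 116.2], [98.8, 14.8, 102.2], [82.7, -23.4, 131.8], [81.6, 19.0, 132.8], [93.1, 13.9, 114.4], [85.6, 15.6, 127.0], [87.4, -22.9, 123.9], [98.9, 14.1, 99.0], [86.7, 20.1, 124.4]]
```

View pics/c10.png

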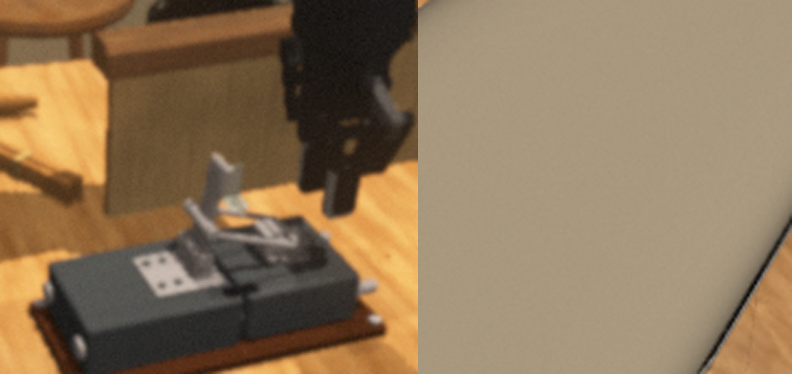

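```bash
python3 - <<'E'
from w import *
f=pickle.load(open('s10.pkl','rb'));P,c=cloud(f)
k=(P[:,0]>80)&(P[:,0]<112)&(abs(P[:,1])<35)&(P[:,2]>72)&(P[:,2]<110);Q=P[k];Q=Q[np.argsort(Q[:,2])];print(np.round(Q[:40:3],1).tolist());print(Q.min(0),Q.max(0), [Q[Q[:,1]<0][:,1].min(),Q[Q[:,1]>0][:,1].max()])
k=(P[:,0]>52)&(P[:,0]<86)&(abs(P[:,1])<24)&(P[:,2]>58)&(P[:,2]<80);Q=P[k]
for lo,hi in((-23,-11),(11,23),(-9,9)):
    q=Q[(Q[:,1]>lo)&(Q[:,1]<hi)];print(lo,np.round(q[np.argsort(-q[:,0])][::max(1,len(q)//14)],1).tolist())
a=cv2.imread('pics/s10.png')[205:280,330:420];cv2.imwrite('pics/z10.png',cv2.resize(a,None,fx=7,fy=7,interpolation=cv2.INTER_CUBIC))
E
```

```text
[[100.2, -18.9, 87.8], [103.9, -18.3, 88.5], [85.3, -12.4, 88.5], [92.4, -20.6, 88.6], [96.3, -19.5, 88.9], [86.2, -19.5, 89.1], [85.7, 16.2, 89.3], [84.3, -19.7, 89.6], [97.0, -21.0, 89.7], [98.2, 13.9, 90.2], [92.0, -20.7, 90.5], [99.0, 15.4, 91.0], [100.2, 14.5, 91.3], [84.0, -19.9, 91.6]]
[ 81.3520888  -29.88845685  87.78072701] [103.91410218  25.62747646 109.96220618] [np.float64(-29.888456849328282), np.float64(25.62747645648663)]
-23 [[70.6, -17.0, 65.4], [70.2, -16.8, 69.0], [69.2, -15.4, 70.1], [68.6, -17.1, 67.7], [67.9, -17.8, 70.1], [67.5, -19.1, 67.4], [66.9, -16.6, 69.6], [65.2, -17.3, 66.7], [64.6, -17.6, 70.7], [63.1, -17.9, 67.6], [62.4, -18.2, 71.5], [61.7, -16.6, 70.6], [61.1, -14.5, 71.3], [59.3, -18.1, 70.3], [58.4, -16.4, 71.2], [58.2, -17.2, 69.9], [55.6, -18.1, 72.9], [54.6, -17.0, 72.4], [53.6, -18.2, 75.2], [52.2, -15.8, 70.3]]
11 [[80.3, 12.8, 62.9], [71.6, 13.9, 67.7], [70.5, 15.4, 68.8], [70.0, 21.1, 69.2], [69.6, 16.8, 68.1], [68.6, 21.4, 67.4], [67.6, 12.8, 67.3], [67.2, 15.7, 69.3], [66.1, 20.6, 70.2], [64.0, 20.0, 71.0], [62.6, 20.6, 70.9], [60.4, 19.5, 70.1], [59.8, 12.7, 74.5], [58.6, 19.8, 72.2], [57.6, 20.5, 68.2], [57.2, 20.4, 72.1], [55.9, 21.5, 73.5], [55.3, 20.2, 72.6], [54.0, 20.7, 70.6], [52.3, 18.1, 74.5]]
-9 [[83.2, -4.7, 60.3], [81.6, 5.7, 63.4], [80.1, -3.3, 63.8], [78.0, -3.8, 64.6], [75.8, 4.7, 63.3], [69.5, 0.7, 69.0], [68.5, 3.9, 63.4], [67.5, 5.9, 66.1], [64.5, -3.3, 65.1], [60.5, 1.9, 64.5], [59.1, 8.3, 75.5], [57.4, -7.9, 75.1], [56.1, -6.9, 61.9], [54.8, 6.2, 74.0], [53.6, 7.1, 73.6]]
```

View pics/z10.png

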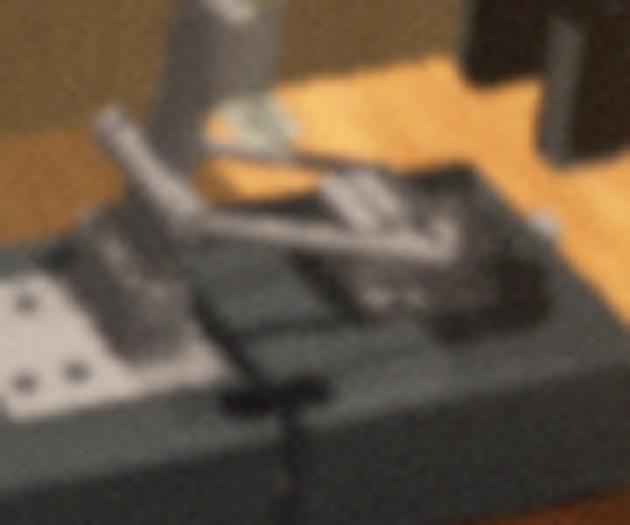

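Call:
drive_tool --targets '[[[0,0,13,0],[0,0,13,0],[4,0,0,0],[4,0,0,0],[3,0,0,0]]]'

```text
time: 14.85
tool_pos: [0.5157, -0.3545, 0.0614]
tool_rot: [-3.142, 0.001, 2.444]
contact_force: [0.5, -0.7, -0.9]
gripper_width: 0.331
```

Call:
drive_tool --targets '[[[1.5,0,0,0],[1.5,0,0,0],[1.5,0,0,0],[0,0,0,0],[0,0,0,0]]]'

```text
time: 15.48
tool_pos: [0.5126, -0.352, 0.0614]
tool_rot: [-3.142, 0.001, 2.444]
contact_force: [2.6, -3.4, -0.2]
gripper_width: 0.33
```

```bash
python3 v.py 11; python3 lv.py 11|head -1
```

```text
t 15.47 mould [80.1 -0.2 61.4] yaw 2.4438 F m [ 4.2 -0.9 -0.2] w 0.33 q [-0.71  0.4  -0.23  0.93 -0.   -0.01]
face angle 1.5502052156694108 n 186 tip r 68.89813691106056 seen face offset 3.2mm -> a ~ 1.611963725359311 or 1.4884467059795106
```

View pics/c11.png

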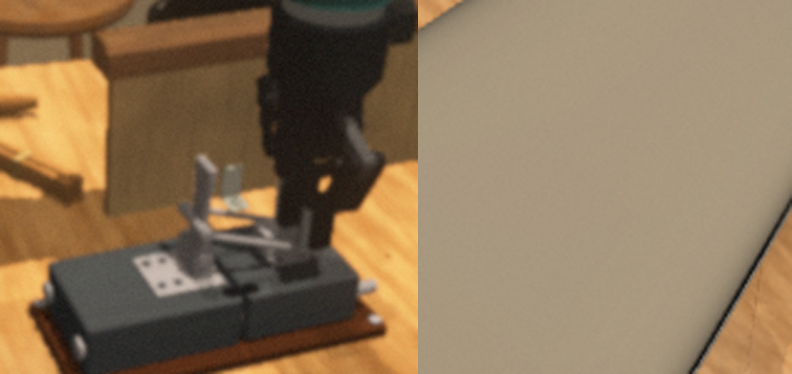

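Call:
drive_tool --targets '[[[1.2,0,0,0],[1.2,0,0,0],[1.2,0,0,0],[0,0,0,0],[0,0,0,0]]]'

```text
time: 16.2
tool_pos: [0.5096, -0.3495, 0.0613]
tool_rot: [-3.142, 0.0, 2.444]
contact_force: [3.7, -4.4, 1.7]
gripper_width: 0.334
```

```bash
python3 v.py 12; python3 lv.py 12|head -1
```

```text
t 16.2 mould [76.1 -0.2 61.3] yaw 2.4438 F m [ 5.6 -1.   1.7] w 0.334 q [-0.71  0.4  -0.24  0.93 -0.   -0.01]
face angle 1.3685574585630973 n 161 tip r 68.9181172056223 seen face offset 3.2mm -> a ~ 1.4294580093356253 or 1.3076569077905693
```

View pics/c12.png

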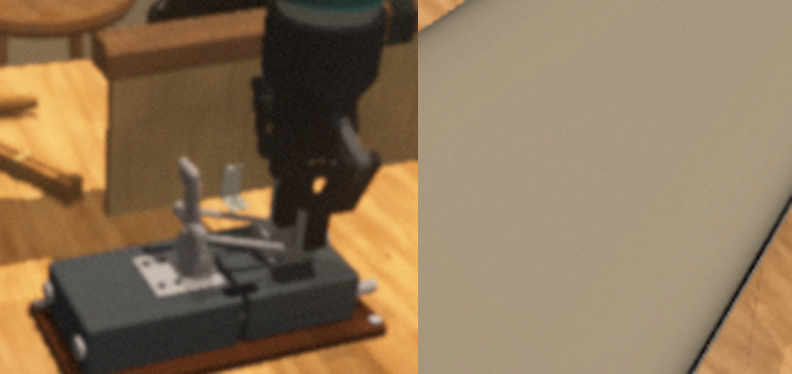

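Call:
drive_tool --targets '[[[1,0,0,0],[1,0,0,0],[1,0,0,0],[0,0,0,0],[0,0,0,0]]]'

```text
time: 16.92
tool_pos: [0.5075, -0.3477, 0.0614]
tool_rot: [-3.141, 0.001, 2.444]
contact_force: [4.2, -3.1, 1.0]
gripper_width: 0.333
```

```bash
python3 v.py 13; python3 lv.py 13|head -1
```

```text
t 16.93 mould [73.4 -0.2 61.4] yaw 2.4438 F m [5.2 0.4 1. ] w 0.333 q [-0.71  0.39 -0.25  0.93 -0.   -0.01]
face angle 1.2329076777903796 n 133 tip r 68.78857446129736 seen face offset 3.2mm -> a ~ 1.2919820495873406 or 1.1738333059934185
```

View pics/c13.png

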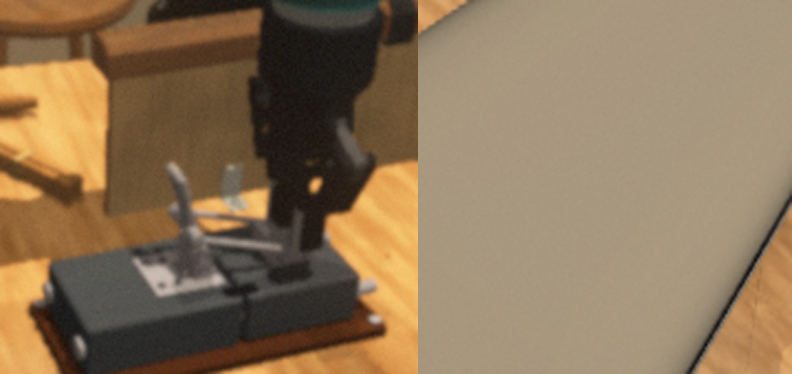

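Call:
drive_tool --targets '[[[0.8,0,0,0],[0.8,0,0,0],[0.4,0,0,0],[0,0,0,0],[0,0,0,0]]]'

```text
time: 17.65
tool_pos: [0.5061, -0.3466, 0.0614]
tool_rot: [-3.141, 0.001, 2.444]
contact_force: [4.1, -3.7, 0.3]
gripper_width: 0.328
```

```bash
python3 v.py 14; python3 lv.py 14|head -1; python3 - <<'E'
import cv2,numpy as np
a=cv2.imread('pics/s14.png')[200:280,320:420];cv2.imwrite('pics/z14.png',cv2.resize(a,None,fx=7,fy=7,interpolation=cv2.INTER_CUBIC))
E
```

```text
t 17.65 mould [71.6 -0.2 61.4] yaw 2.4438 F m [ 5.5 -0.1  0.3] w 0.328 q [-0.71  0.39 -0.25  0.93 -0.   -0.01]
face angle 1.1316371439194017 n 111 tip r 68.93971344869539 seen face offset 3.2mm -> a ~ 1.189925014385398 or 1.0733492734534054
```

View pics/z14.png

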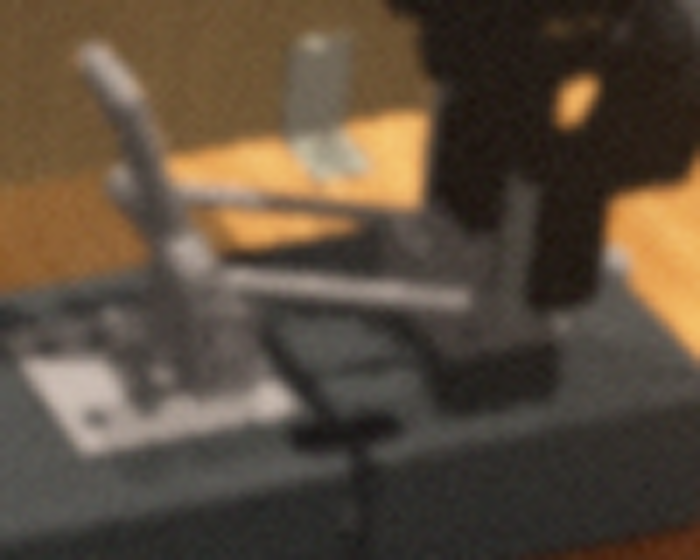

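Call:
drive_tool --targets '[[[-2,0,0,0],[-6,0,0,0],[0,0,-15,0],[0,0,-30,0],[0,0,-40,0]]]'

```text
time: 18.38
tool_pos: [0.5103, -0.3498, 0.1461]
tool_rot: [3.141, -0.005, 2.444]
contact_force: [1.2, -0.5, 0.4]
gripper_width: 0.328
```

Call:
drive_tool --targets '[[[15,0,0,0],[20,0,0,0],[20,0,0,0],[10,0,0,0],[0,0,0,0]]]' --gripper 1

```text
time: 19.0
tool_pos: [0.4611, -0.3086, 0.1458]
tool_rot: [3.142, -0.001, 2.444]
contact_force: [0.1, -0.2, 0.0]
gripper_width: 0.002
```

```bash
python3 v.py 15; python3 lv.py 15|head -1; python3 - <<'E'
import cv2,numpy as np
a=cv2.imread('pics/s15.png')[200:280,320:420];cv2.imwrite('pics/z15.png',cv2.resize(a,None,fx=7,fy=7,interpolation=cv2.INTER_CUBIC))
E
```

```text
t 19.0 mould [ 1.270e+01 -1.000e-01  1.458e+02] yaw 2.4439 F m [ 0.2 -0.1  0. ] w 0.002 q [-0.71  0.21 -0.29  1.06  0.   -0.01]
face angle 1.1351460821612358 n 111 tip r 68.84335198635057 seen face offset 3.2mm -> a ~ 1.1927458248274607 or 1.0775463394950109
```

View pics/c15.png

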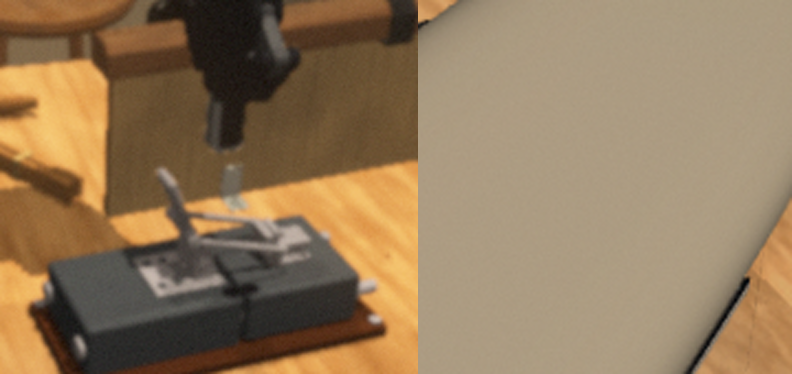

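View pics/z15.png

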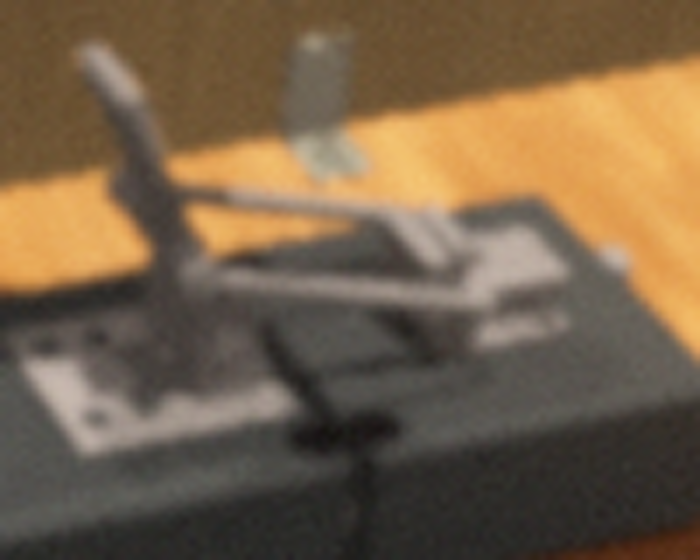

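Call:
drive_tool --targets '[[[5,0,10,0],[5,0,10,0],[6,0,1,0],[4,0,0,0],[2,0,0,0]]]'

```text
time: 19.73
tool_pos: [0.445, -0.2953, 0.1254]
tool_rot: [-3.142, 0.0, 2.444]
contact_force: [0.2, -0.1, 0.2]
gripper_width: 0.0
```

Call:
drive_tool --targets '[[[3,0,1,0],[3,0,1,0],[3,0,2,0],[0,0,0,0],[0,0,0,0]]]'

```text
time: 20.35
tool_pos: [0.4383, -0.2896, 0.1212]
tool_rot: [-3.142, 0.0, 2.444]
contact_force: [0.3, -0.9, 1.5]
gripper_width: 0.001
```

```bash
python3 v.py 16; python3 lv.py 16|head -1; python3 - <<'E'
import cv2,numpy as np
a=cv2.imread('pics/s16.png')[200:280,320:420];cv2.imwrite('pics/z16.png',cv2.resize(a,None,fx=7,fy=7,interpolation=cv2.INTER_CUBIC))
E
```

```text
t 20.35 mould [-16.9  -0.2 121.2] yaw 2.4438 F m [ 0.7 -0.5  1.5] w 0.001 q [-0.71  0.19 -0.39  1.   -0.   -0.01]
face angle 1.0816977912554409 n 139 tip r 68.98127679054367 seen face offset 3.2mm -> a ~ 1.134176121059913 or 1.0292194614509687
```

View pics/z16.png

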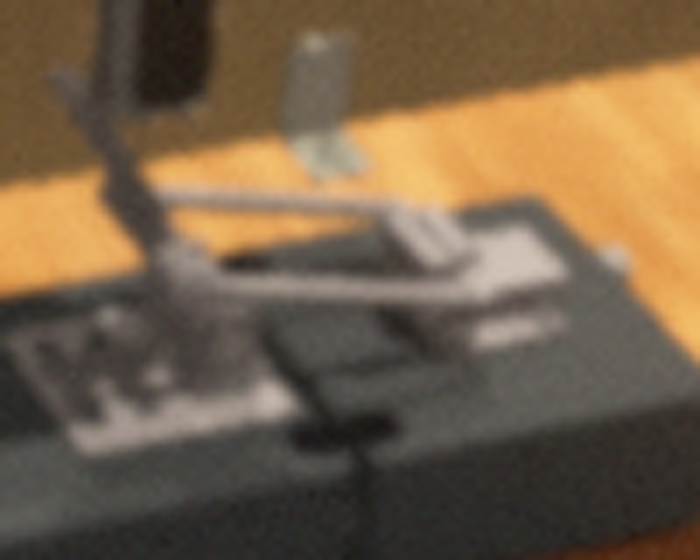

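Call:
drive_tool --targets '[[[3.5,0,2,0],[3.5,0,2.5,0],[3,0,2.5,0],[2,0,2,0],[0,0,0,0]]]'

```text
time: 21.08
tool_pos: [0.4284, -0.2813, 0.1115]
tool_rot: [3.142, -0.001, 2.444]
contact_force: [-0.3, 0.2, 0.4]
gripper_width: 0.004
```

```bash
python3 v.py 17; python3 lv.py 17|head -1; python3 - <<'E'
import cv2,numpy as np
a=cv2.imread('pics/s17.png')[200:280,320:420];cv2.imwrite('pics/z17.png',cv2.resize(a,None,fx=7,fy=7,interpolation=cv2.INTER_CUBIC))
E
```

```text
t 21.07 mould [-2.990e+01 -1.000e-01  1.115e+02] yaw 2.4438 F m [-0.4 -0.1  0.4] w 0.004 q [-0.71  0.18 -0.42  0.97  0.   -0.01]
face angle 0.8483766830172044 n 174 tip r 68.9632231602867 seen face offset 3.2mm -> a ~ 0.9015842785662683 or 0.7951690874681404
```

View pics/z17.png

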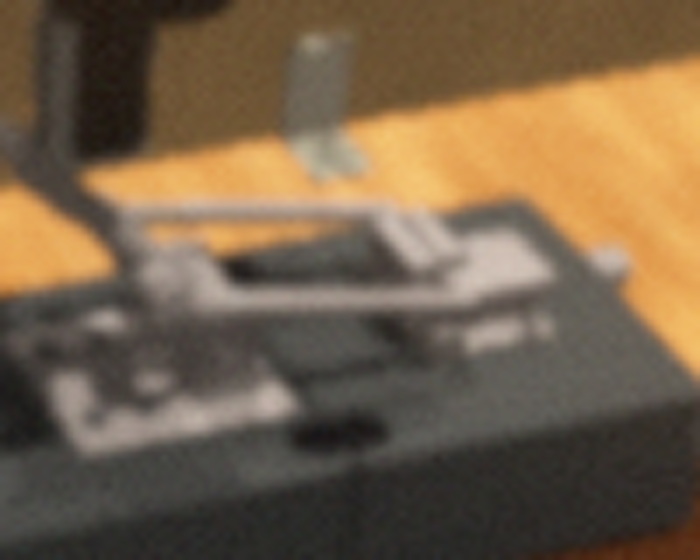

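Call:
drive_tool --targets '[[[2.5,0,2.5,0],[2.5,0,2.5,0],[2,0,3,0],[2,0,3,0],[1,0,2,0]]]'

```text
time: 21.8
tool_pos: [0.422, -0.276, 0.1003]
tool_rot: [-3.142, 0.002, 2.444]
contact_force: [-0.2, 0.9, 8.5]
gripper_width: 0.001
```

Call:
drive_tool --targets '[[[1.5,0,2.5,0],[1,0,2.5,0],[1,0,2.5,0],[0.5,0,2,0],[0,0,0,0]]]'

```text
time: 22.42
tool_pos: [0.4178, -0.2724, 0.0896]
tool_rot: [-3.142, -0.001, 2.444]
contact_force: [-0.4, 0.7, 4.0]
gripper_width: 0.002
```

```bash
python3 v.py 18; python3 - <<'E'
import cv2,numpy as np
a=cv2.imread('pics/s18.png')[200:280,310:410];cv2.imwrite('pics/z18.png',cv2.resize(a,None,fx=7,fy=7,interpolation=cv2.INTER_CUBIC))
E
```

```text
t 22.43 mould [-43.7  -0.2  89.6] yaw 2.4438 F m [-0.8  0.3  4. ] w 0.002 q [-0.71  0.18 -0.48  0.92 -0.   -0.01]
```

View pics/z18.png

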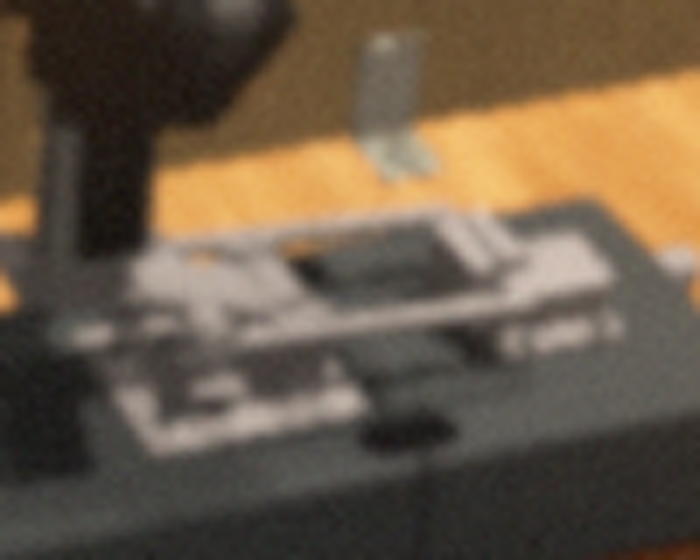

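Call:
drive_tool --targets '[[[0.5,0,2,0],[0.5,0,2,0],[0.5,0,2,0],[0.5,0,2,0],[0,0,1.5,0]]]'

```text
time: 23.15
tool_pos: [0.4165, -0.2713, 0.0797]
tool_rot: [3.141, -0.001, 2.444]
contact_force: [-2.1, 1.0, 3.3]
gripper_width: -0.001
```

```bash
python3 v.py 19; python3 - <<'E'
import cv2,numpy as np
a=cv2.imread('pics/s19.png')[200:280,310:410];cv2.imwrite('pics/z19.png',cv2.resize(a,None,fx=7,fy=7,interpolation=cv2.INTER_CUBIC))
E
```

```text
t 23.15 mould [-45.4  -0.1  79.7] yaw 2.4439 F m [-2.2 -0.6  3.3] w -0.001 q [-0.71  0.19 -0.49  0.9   0.   -0.01]
```

View pics/z19.png

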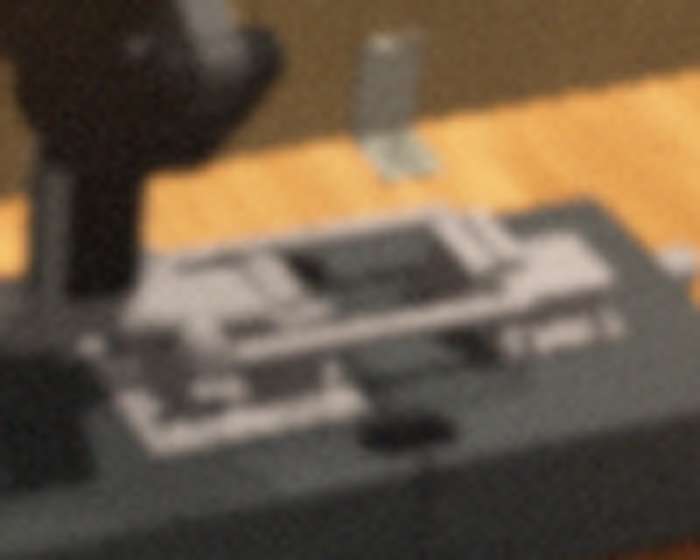

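Call:
drive_tool --targets '[[[0.5,0,1.5,0],[0.5,0,1.5,0],[0,0,1.5,0],[0,0,1,0],[0,0,0,0]]]'

```text
time: 23.88
tool_pos: [0.4159, -0.2709, 0.0744]
tool_rot: [-3.142, -0.0, 2.444]
contact_force: [-0.9, 0.4, 0.3]
gripper_width: -0.001
```

Call:
drive_tool --targets '[[[0,0,0.7,0],[0,0,0.7,0],[0,0,0.4,0],[0,0,0,0],[0,0,0,0]]]'

```text
time: 24.5
tool_pos: [0.4159, -0.2709, 0.0727]
tool_rot: [3.142, -0.0, 2.444]
contact_force: [-0.3, 0.5, -0.0]
gripper_width: 0.003
```

Call:
drive_tool --targets '[[[0,0,0.5,0],[0,0,0.5,0],[0,0,0.5,0],[0,0,0,0],[0,0,0,0]]]'

```text
time: 25.12
tool_pos: [0.416, -0.2709, 0.0715]
tool_rot: [3.142, -0.0, 2.444]
contact_force: [-0.0, 0.3, 2.5]
gripper_width: 0.003
```

```bash
python3 v.py 20; python3 - <<'E'
import cv2,numpy as np
a=cv2.imread('pics/s20.png')[200:280,310:410];cv2.imwrite('pics/z20.png',cv2.resize(a,None,fx=7,fy=7,interpolation=cv2.INTER_CUBIC))
E
```

```text
t 25.12 mould [-46.1  -0.2  71.5] yaw 2.4438 F m [-0.2  0.2  2.5] w 0.003 q [-0.71  0.2  -0.5   0.88  0.   -0.01]
```

View pics/z20.png

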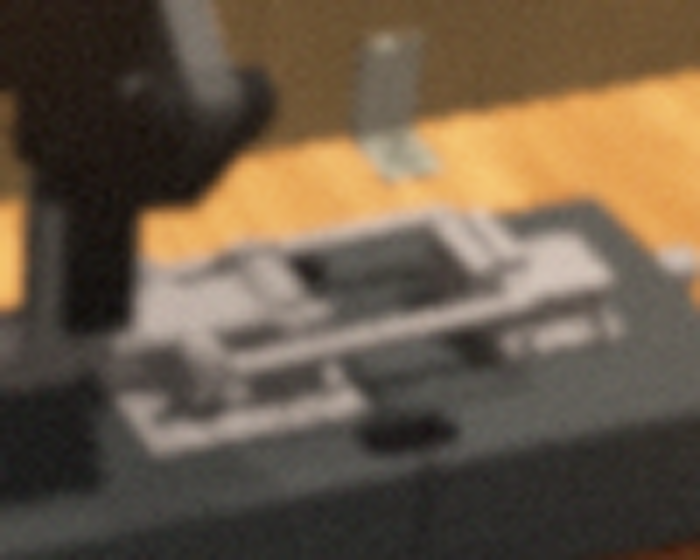

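Call:
drive_tool --targets '[[[0,0,0.4,0],[0,0,0,0],[0,0,0,0],[0,0,0,0],[0,0,0,0]]]'

```text
time: 25.85
tool_pos: [0.416, -0.2709, 0.0714]
tool_rot: [-3.142, -0.0, 2.444]
contact_force: [-2.4, 1.6, 5.4]
gripper_width: 0.004
```

Call:
drive_tool --targets '[[[0,0,-4,0],[0,0,-20,0],[0,0,-40,0],[15,0,-40,0],[50,0,0,0]]]'

```text
time: 26.48
tool_pos: [0.37, -0.2325, 0.1791]
tool_rot: [-3.141, 0.011, 2.444]
contact_force: [-0.2, 0.8, -0.3]
gripper_width: -0.001
```

Call:
drive_tool --targets '[[[50,0,0,0],[0,-40,0,0],[0,-50,0,0],[0,-50,0,0],[0,-50,0,0]]]'

```text
time: 27.1
tool_pos: [0.2047, -0.3438, 0.1751]
tool_rot: [-3.141, 0.001, 2.444]
contact_force: [0.2, -0.6, 0.6]
gripper_width: 0.001
```

```bash
python3 v.py 21; python3 - <<'E'
from w import *
for n in('0','21'):
  P,c=cloud(pickle.load(open(f's{n}.pkl','rb')))
  k=(P[:,0]>-75)&(P[:,0]<-30)&(abs(P[:,1])<8)&(P[:,2]>56)&(P[:,2]<90);Q=P[k]
  if len(Q)>20: print('lever top',len(Q),Q.min(0),Q.max(0),'slope',np.polyfit(Q[:,0],Q[:,2],1),'z',np.median(Q[:,2]))
  k=(P[:,0]>-20)&(P[:,0]<58)&(abs(abs(P[:,1])-18.5)<4)&(P[:,2]>62)&(P[:,2]<90);Q=P[k]; print('wires',len(Q), np.polyfit(Q[:,0],Q[:,2],1) if len(Q)>5 else '')
  k=(P[:,0]>40)&(P[:,0]<95)&(abs(P[:,1])<8)&(P[:,2]>72.5)&(P[:,2]<80);Q=P[k];print('lip x',np.percentile(Q[:,0],[5,95]))
a=cv2.imread('pics/s21.png')[200:280,310:410];cv2.imwrite('pics/z21.png',cv2.resize(a,None,fx=7,fy=7,interpolation=cv2.INTER_CUBIC))
E
```

```text
t 27.1 mould [-161.1 -191.8  175.1] yaw 2.4439 F m [ 0.6 -0.4  0.6] w 0.001 q [-1.2  -0.09 -0.56  1.1   0.   -0.5 ]
wires 43 [-0.69489609 73.21800269]
lip x [47.50233797 60.06490759]
lever top 44 [-44.63323813  -7.93063453  65.60133281] [-30.01869637   7.12792235  72.48508064] slope [ 0.26435222 79.1606846 ] z 70.73233456625196
wires 280 [2.50316492e-02 6.87780765e+01]
lip x [40.77020411 53.32137839]
```

View pics/z21.png

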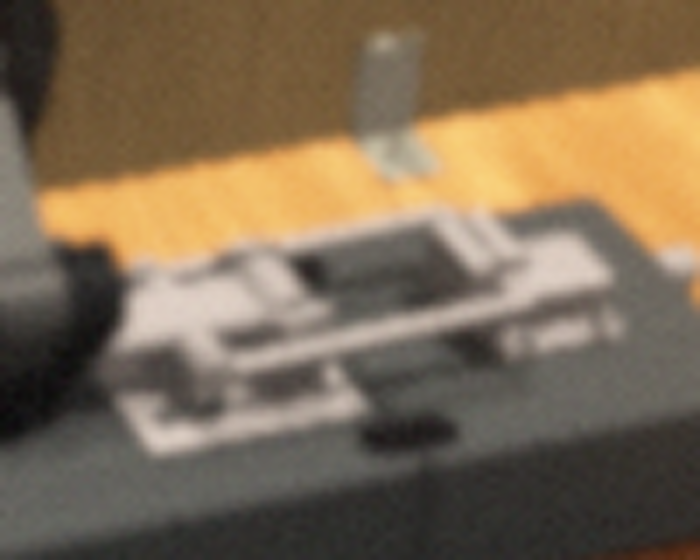

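View pics/t21.png

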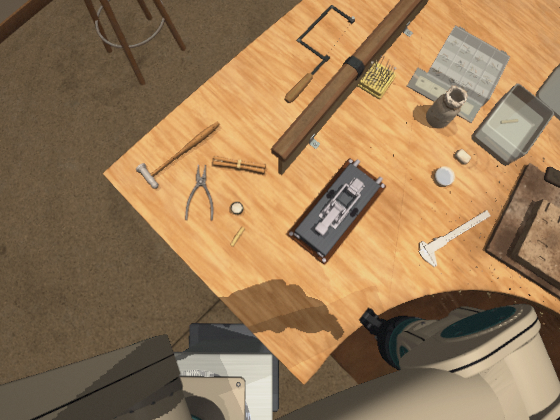

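```bash
python3 - <<'E'
from w import *
P,c=cloud(pickle.load(open('t21.pkl','rb')))
k=(P[:,0]>-66)&(P[:,0]<-30)&(abs(P[:,1])<8)&(P[:,2]>56)&(P[:,2]<90);Q=P[k]
print('lever',len(Q),np.polyfit(Q[:,0],Q[:,2],1),np.median(Q[:,2]))
k=(abs(P[:,1])>28)&(abs(P[:,1])<36)&(P[:,2]>40)&(P[:,2]<56)
q=P[k]; q=q[(q[:,0]>-100)&(q[:,0]<115)]; print('halves x extent',np.percentile(q[:,0],[1,99]))
a=cv2.imread('pics/t21.png')[150:270,280:395];cv2.imwrite('pics/zt21.png',cv2.resize(a,None,fx=5,fy=5,interpolation=cv2.INTER_CUBIC))
E
```

```text
lever 133 [-1.15126784e-02  7.02779263e+01] 70.83464853578617
halves x extent [-93.7809642  99.8971589]
```

View pics/zt21.png

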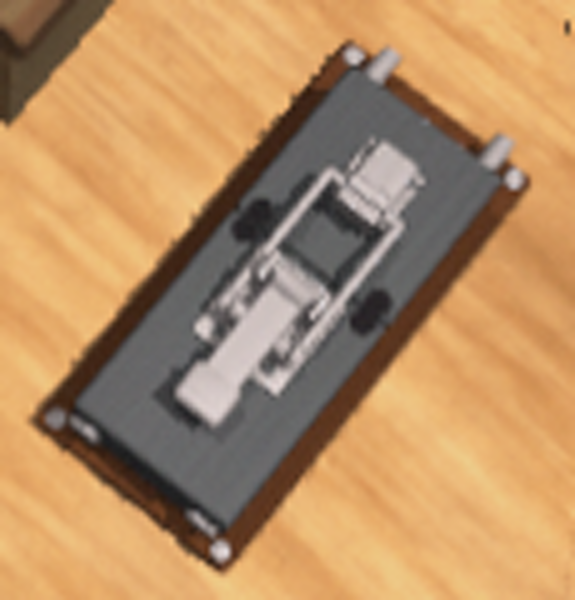

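The top view shows the lever level at (245,350) with a slope of 0.01 rad. The loop runs to the keeper at (375,200) with its bar under the lip, and the halves are shut. The gripper is well clear, so I'm handing the job in.

```bash
python3 -c "
from workcell import bot
print(bot.job_done())"
```

```text
the job is handed in; nothing more can be done
None
```

The mould is latched shut and the job is handed in at about 27 s of the 67 s allowed.

**What I did**
1. I leaned the lever to about 1.77 rad so the bar would clear the lip, then swung the loop over onto the ledge. First contact there read about 7 N. The hook sits roughly 2 mm below its nominal height.
2. With the fingers either side of the keeper, I drew the bar under the lip at 4 to 6 N. The loop pulled the lever back to about 1.19 rad as it went. That was as upright as it could stand with the bar hooked on this keeper.
3. I pushed the lever over and down in small steps to its stop. The highest force read was 8.5 N on the way, with 5 N at the final touch.

**Last checks**
- **Lever:** it lies level, with a slope of about 0.01 rad and its top at about 71 mm, which matches the home position.
- **Loop:** the side wires are level at 69 mm and the bar is under the lip.
- **Clamp:** the keeper moved about 6.7 mm towards the fixed half, which fits a starting gap of 3 to 4 mm plus the spring draw.
- **Halves:** both views show them closed.
- **Loose things:** the ingot, cup and pliers look unmoved in the top picture.
- **Gripper:** it was well clear when I handed in.

One check disagreed. In the final scene view the robot partly hid the lever, so its slope came out unreliable at 0.26. I used the unobstructed top view instead.

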